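# Unlock the medicine drawer and hold the key turned

### The arm

A 7-joint arm with a two-finger parallel gripper is mounted at the origin on the work surface. World frame = base frame: x ahead of the robot, y to its left, z up, the work surface at z = 0. Lengths are in mm, angles in degrees, forces in N, time in s.
With the tool pointing down it reaches from about 400 to 850 mm from the base axis. Payload 4.5 kg.
Tool frame: the origin (TCP) lies at the very end of the fingers, on their centre line; the grasp point (between the pads) lies 19 mm behind it (manip.hold_point_z is the z of the grasp point in the tool frame, in mm); z points along the fingers, y is the line along which they close (so a half turn about z gives the same grasp; the last joint's range is limited). The gripper opens to 85 mm and grips with 20 to 120 N. Pads are 22 mm wide; open, the fingers measure 114 mm over their backs; the gripper's body (76 mm by 85 mm) begins 54 mm behind the grasp point. The pads swing forward as they close: fully open they stand 13 mm farther back than shut.
Start: joints at [-64.297, 39.483, -11.15, 89.685, 9.013, 51.709, -12.324], TCP at [251.863, 572.031, 231.317] pointing down, gripper open.
Joint ranges: [-172.22, 172.22], [-26.19, 119.32], [-84.43, 86.54], [7.71, 146.69], [-57.33, 237.33], [2.42, 119.75], [-152.13, 152.13]. Speed limits (degrees/s): [147.25, 147.25, 180, 180, 180, 180, 180].

### API

Orientations are given as a 3x3 rotation matrix whose columns are the frame's x, y, z axes.
In Python, from plant import manip gives the robot as it stands. The module is installed in compiled form; this text tells all that it offers.
- The arm moves only by the tool arm_command, never from a script. Its argument "commands" is a list of rows, each a list of 7 numbers: the turn, a rotation vector about the world's x, y, z in degrees, then the shift along the world's x, y, z in cm, then the closure in counts, from 0 (fully open) to 255 (shut). A call has 1 to 8 rows; each row shifts and turns the commanded pose from where the row before left it; what a row does not reach is not made up. A row lasts 1/10 s, in which the tool goes at most 50 mm and 8.59 degrees, less where a joint would pass 70% of its speed; a pose out of reach is approached as far as the arm can. A call with a gripper value outside its range is refused whole. The fingers move at their own pace and stop on an object; "newtons" is the grip in N (left out, the last holds). Time passes only in rows, so rows that do not move let the fingers close. It gives the time, the measured TCP pose, the force, the opening and the grip force at its end, in the units of the state.
- manip.state(): the state, without advancing time (a new reading comes with each control period).
- manip.read_camera(name): name is "scene" or "side" or "wrist"; returns (picture, depth): 480x640x3 uint8, red, green, blue; 480x640 float32, mm along the optical axis (not along the pixel's ray), 0 where there is no reading.
- manip.get_calibration(name): a dict with "vertical_fov" (degrees; the focal length in pixels is half the picture's height over the tangent of half this angle, whatever the lens; pixels are square), "cx", "cy" (the principal point, pixels), "camera_from_world" (4x4, takes a point from world to camera coordinates); the wrist camera has in their place "mount" (4x4, takes a point from camera to tool coordinates, whose origin is the TCP and whose axes are the flange's). Camera axes: x right, y up, looking along -z (the intrinsics and any distortion apply to the point x, -y, -z); pixel columns grow to the right and rows downward; lengths in mm; the calibration is good to about 2 mm. A picture is of the moment at which its call begins: read the wrist's pose just before it. get_calibration takes no time and is no camera call.
- manip.close_job(): hands the job in; it is judged then, once.
The state is a dict: "time": time; "joints": joint angles; "qvel": joint speeds; "joint_efforts": joint torques, N m; "eef_pos": TCP position; "ee_rot": TCP orientation; "wrist_force": force on the tool from outside, world axes, zero at the start; "torque": the same for the moment, N m; "gripper_width": finger opening in mm; "grasp_force": force on a finger pad.
Only numpy, scipy, OpenCV 4.12 (cv2) and the standard library are available. Lean on these libraries where they do the work, as an engineer would, in place of code of your own. Each camera call takes 0.05 s, during which the arm holds its last target. There are 200 camera calls.

### The job

Take the square-headed key (the widest head of the three) out of the key block, push it fully home in the lock on top of the white medicine case, working it past the sticky wafers, and turn it a quarter turn clockwise so that the drawer springs ajar. The lock is sprung and locks again by itself, so finish while still holding the key turned: keep gripping it and do not let it go. Leave the other two keys in the block and everything else on the counter where it is.

Things in the scene. Friction and masses are not known exactly. Their poses are not given: they have to be found in the camera images.
- med_key_grip (a point): Square-headed key, upright in one of the key block's three slots. This point is the middle of where to grip its black plastic head, 30 mm above the underside of its steel collar. z up out of the head, x along the head's and blade's width, y through their thickness. Head 32 mm wide (x), 12 mm thick (y), from 11 to 47 mm above the collar's underside; the collar is 24 x 10 mm.
- key_shoulder (a point): Point of the square-headed key on its axis at the underside of the collar (30 mm below the grip point), same axes. With the key fully home it lies at the lock's face.
- key_tip (a point): End of the square-headed key's blade, 34 mm below key_shoulder, same axes. The blade is 10 mm wide (x) and 4 mm thick (y), its last 7 mm tapering to 2 x 1.6 mm.
- med_key: The square-headed key as a whole, about 30 g; origin and axes as key_shoulder. It is reversible: it works the same turned half round about z.
- keyway (a point): Mouth of the keyway, centre of the lock's brass face, 126 mm above the counter; turns with the plug. z up, x along the long side of the slot, y across it. Slot 11 x 5 mm, 38 mm deep; bevelled mouth 18 x 12 mm at the face, narrowing to the slot 4 mm down.
- lock_housing: Lock housing: 50 mm steel rosette level with the lock's 26 mm face, 6 mm above the flat case top; origin as keyway. Inside, three sticky sprung wafers stand into the slot's narrow ends 10.5, 17.5 and 24.5 mm down; each takes 5 to 15 N of push as the blade's taper passes (rocking the key slightly about its axis helps). Only with the key (nearly) home are all drawn in so that the plug can turn.
- lock_plug (a joint): Angle of the lock's plug in rad: 0 at rest, grows clockwise seen from above, stops at 1.57 (a quarter turn). A spring of 0.03 N m at 0 to 0.08 N m at the quarter turn turns it back whenever the key is let go. The key has 0.1 to 0.2 rad of play in the slot and must be turned that much farther than the plug.
- med_drawer (a joint): How far the drawer of the medicine case is out, in m: 0 shut. The bolt holds it until the plug is past about 1.1 rad; then a spring kicks it about 17 mm out of the front of the case.
- med_case: White steel medicine case screwed to the counter, 240 deep (x) x 300 wide (y) x 120 mm high, with one drawer; drawer front and bar handle face -x. Origin at the middle of its underside, x to its back, z up. The lock's axis stands at x = -70 mm, y = 0, 50 mm behind the front edge.
- key_block: Aluminium key block fixed to the counter, 172 (x) x 44 (y) x 44 mm high: three square 12 mm slots, 38 mm deep, in a row along its x, 56 mm apart, each with a key standing in it, collar on the block's top, head width along the row. The square-headed key may be in any of them. Origin at the middle of its underside.
- round_key_grip (a point): Key with a small round head (26 mm disc, 12 mm thick) and a tubular shank 9 mm across, for another lock; point 30 mm above the underside of its collar. Stays in the key block. A bystander.
- slim_key_grip (a point): Key with a slim tall head (18 mm wide, 12 mm thick, 42 mm high) and a 7 mm wide blade, for another lock; point 30 mm above the underside of its collar. Stays in the key block. A bystander.
- pill_bottle_mid (a point): Amber pill bottle, 34 mm across, 60 mm high, standing on the rear of the medicine case; its centre. A bystander.
- drop_bottle_mid (a point): Small white dropper bottle, 30 mm across, 65 mm high; its centre. A bystander.
- mixing_cup_mid (a point): Clear mixing cup, 60 mm across, 45 mm high; its centre. A bystander.
- wedge_tub_mid (a point): Low round blue tub, 92 mm across, 28 mm high; its centre. A bystander.
- powder_jar_mid (a point): White jar, 90 mm across, 85 mm high; its centre. A bystander.
- bond_pen_mid (a point): Black adhesive pen lying flat, 115 mm long, 12 mm high; near its middle. A bystander.
- tweezers_mid (a point): Steel tweezers lying flat, 143 mm long, 4 mm high; near the middle. A bystander.
Not all that is in view belongs to the job. Leave any yellow look-alike of the med_key alone.

How it is judged:
By the outcome, as a careful person would: the job done as asked, in the order asked, and still so for the second after the job is handed in, while the arm keeps its last pose, push and grip.
It also fails if it takes over 45 s, if anything falls off the work surface, if the arm or the gripper's body presses on something with over 40 N, if the wrist force passes 120 N, or if a joint passes its speed limit or range.

## Working session

There is one attempt and no reset: what is moved stays moved. The work goes in short steps, Python scripts to look and compute and a tool call to move; the robot and the scene stay as the last step left them, time stands still between calls to the robot, and variables do not carry over. Pictures are saved under pics/ and viewed, at most 10 in all, crops included, and the job is handed in when it is done.

Besides the shell and the picture viewer there is one more tool, called after ">>>" as name(argument=value, ...) on one line, values as JSON. arm_command: Moves the arm, as the interface text tells. Its arguments: {"type":"object","properties":{"commands":{"type":"array"},"newtons":{"type":"number"}},"required":["commands"]}

```bash
mkdir -p pics; cat > h.py <<'E'
from plant import manip
import numpy as np, cv2
def K(c):
    f=240/np.tan(np.radians(c['vertical_fov'])/2); return f,c['cx'],c['cy']
def pose():
    s=manip.state(); T=np.eye(4); T[:3,:3]=s['ee_rot']; T[:3,3]=s['eef_pos']; return T
def wfc(name,T=None):
    c=manip.get_calibration(name)
    return (T@np.array(c['mount'])) if name=='wrist' else np.linalg.inv(np.array(c['camera_from_world']))
def pts(name,depth,uv,T=None):
    c=manip.get_calibration(name); f,cx,cy=K(c); uv=np.atleast_2d(uv).astype(int)
    d=depth[uv[:,1],uv[:,0]]
    p=np.c_[(uv[:,0]-cx)/f*d,-(uv[:,1]-cy)/f*d,-d,np.ones(len(d))]
    return (wfc(name,T)@p.T).T[:,:3]
def ray(name,uv,z,T=None):
    c=manip.get_calibration(name); f,cx,cy=K(c); W=wfc(name,T); uv=np.atleast_2d(uv).astype(float)
    d=np.c_[(uv[:,0]-cx)/f,-(uv[:,1]-cy)/f,-np.ones(len(uv))]@W[:3,:3].T
    o=W[:3,3]; return o+d*((z-o[2])/d[:,2])[:,None]
def proj(name,P,T=None):
    c=manip.get_calibration(name); f,cx,cy=K(c); P=np.atleast_2d(P)
    p=np.c_[P,np.ones(len(P))]@np.linalg.inv(wfc(name,T)).T
    return np.c_[cx+f*p[:,0]/-p[:,2],cy-f*p[:,1]/-p[:,2]]
E
python3 - <<'E'
from h import *
for n in('scene','side','wrist'):
    im,d=manip.read_camera(n); cv2.imwrite(f'pics/{n}0.png',im[:,:,::-1]); np.savez(f'{n}0.npz',im=im,d=d)
    c=manip.get_calibration(n); print(n,{k:(np.round(v,3).tolist()) for k,v in c.items()}, wfc(n,pose())[:3,3].round())
s=manip.state();print(s)
a=cv2.imread('pics/scene0.png');b=cv2.imread('pics/side0.png')
E
```

```text
scene {'vertical_fov': 54.389, 'cx': 318.491, 'cy': 237.795, 'camera_from_world': [[0.767, 0.642, 0.008, -422.24], [-0.388, 0.453, 0.803, 142.445], [0.511, -0.619, 0.596, -1422.039], [0.0, 0.0, 0.0, 1.0]]} [1106. -674.  737.]
side {'vertical_fov': 47.247, 'cx': 317.794, 'cy': 233.124, 'camera_from_world': [[0.721, -0.692, -0.016, -419.341], [0.379, 0.375, 0.846, -284.234], [-0.58, -0.616, 0.533, -1016.877], [0.0, 0.0, 0.0, 1.0]]} [-180. -811.  775.]
wrist {'vertical_fov': 67.963, 'cx': 325.233, 'cy': 238.71, 'mount': [[-0.0, 0.957, 0.29, 73.422], [1.0, 0.001, -0.001, -0.603], [-0.001, 0.29, -0.957, -141.661], [0.0, 0.0, 0.0, 1.0]]} [184. 601. 372.]
{'time': 0.15, 'joints': array([-64.29811237,  39.52182101, -11.14648605,  89.73147851,
         9.01309056,  51.7108682 , -12.327369  ]), 'qvel': array([-0.00986041, -0.14117928, -0.04202207, -0.11064763, -0.04475559,
       -0.05125923,  0.04515463]), 'joint_efforts': array([-1.76331057e-03, -5.39937007e+01, -1.26839675e+00, -1.58719844e+01,
        9.22155683e-03,  6.44534739e-03,  2.75321628e-05]), 'eef_pos': array([251.69522421, 571.52669348, 230.67083305]), 'ee_rot': array([[-9.15215973e-01,  4.02963388e-01, -4.79227085e-04],
       [ 4.02963659e-01,  9.15214978e-01, -1.35383704e-03],
       [-1.06950956e-04, -1.43216439e-03, -9.99998969e-01]]), 'wrist_force': array([-0.11345715, -1.00195274, -0.34770214]), 'torque': array([-0.0207791 , -0.10839403,  0.00732574]), 'grasp_force': 0.0, 'gripper_width': 85.50692049986897}
```

View pics/scene0.png

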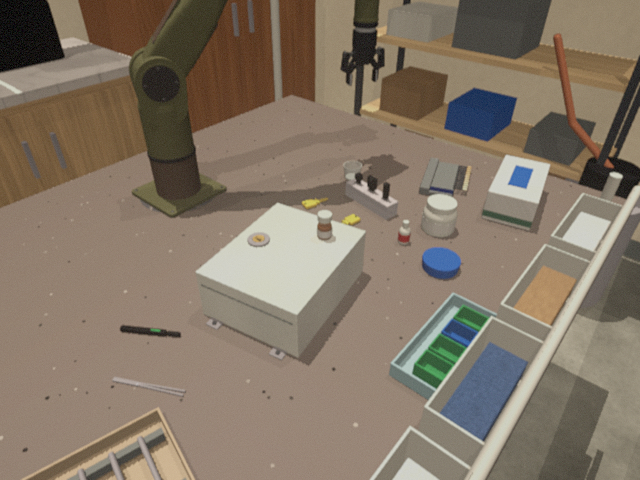

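View pics/side0.png

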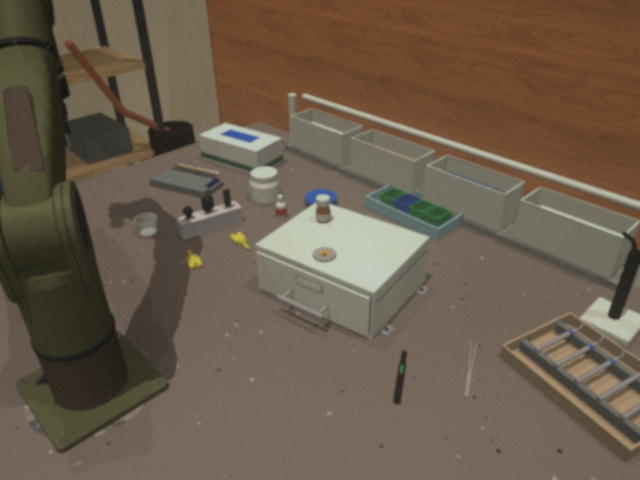

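The scene view shows the key block at about (372,197), with black heads at (359,180), (372,184) and (386,190). The lock is at (258,239). In the side view the heads are at (188,212), (208,205) and (227,198), and the lock is at (324,254). The yellow look-alikes lie on the counter. Next I'll measure and confirm the key in an enlarged crop.

```bash
python3 - <<'E'
from h import *
S=np.load('scene0.npz');D=np.load('side0.npz')
a=cv2.resize(S['im'][160:225,330:410],None,fx=5,fy=5,interpolation=2);b=cv2.resize(D['im'][180:245,165:255],None,fx=4.44,fy=4.44,interpolation=2)
w=np.zeros((max(a.shape[0],b.shape[0]),a.shape[1]+b.shape[1],3),np.uint8);w[:a.shape[0],:a.shape[1]]=a;w[:b.shape[0],a.shape[1]:]=b
cv2.imwrite('pics/crop1.png',w[:,:,::-1][:600,:800])
for n,A,roi,lk in(('scene',S,(340,165,405,205),(258,239)),('side',D,(175,185,240,222),(324,254))):
    x0,y0,x1,y1=roi; m=(A['im'][y0:y1,x0:x1].max(2)<60).astype(np.uint8)
    k,l,st,c=cv2.connectedComponentsWithStats(m)
    for i in range(1,k):
        if st[i,4]<15: continue
        vs,us=np.where(l==i); P=pts(n,A['d'],np.c_[us+x0,vs+y0])
        print(n,st[i]+[x0,y0,0,0,0],(c[i]+[x0,y0]).round(1),np.median(P,0).round(1),ray(n,c[i]+[x0,y0],73).round(1))
    P=pts(n,A['d'],lk);print('lock',P.round(1),ray(n,lk,126).round(1))
    # brass mask
    h=cv2.cvtColor(A['im'],cv2.COLOR_RGB2HSV); x,y=lk
    r=h[y-15:y+15,x-20:x+20]; m=(r[...,1]>100)
    vs,us=np.where(m); 
    if len(us): print('brass',len(us),ray(n,[us.mean()+x-20,vs.mean()+y-15],126).round(1))
E
```

```text
scene [356 174   6   9  37] [358.5 177.6] [430.  325.4  66.8] [[437.6 314.   73. ]]
scene [368 176   9  15  87] [371.7 183.1] [486.2 312.9  71.6] [[484.7 313.   73. ]]
scene [383 184   6  15  63] [385.8 190.4] [540.1 302.1  74.9] [[537.3 305.   73. ]]
lock [[ 476.5 -121.5  117.9]] [[ 484.7 -128.7  126. ]]
brass 51 [[ 483.1 -126.6  126. ]]
side [224 190   6  16  74] [226.6 197.3] [534.6 303.   77.1] [[537.7 307.8  73. ]]
side [202 192  11  20 152] [207.1 202.3] [480.7 314.6  75.1] [[484.5 322.   73. ]]
side [184 207   8  11  61] [187.6 211.5] [425.1 324.9  69.2] [[421.1 317.3  73. ]]
lock [[ 487.3 -119.7  118.6]] [[ 479.8 -127.5  126. ]]
brass 48 [[ 483.1 -124.4  126. ]]
```

View pics/crop1.png

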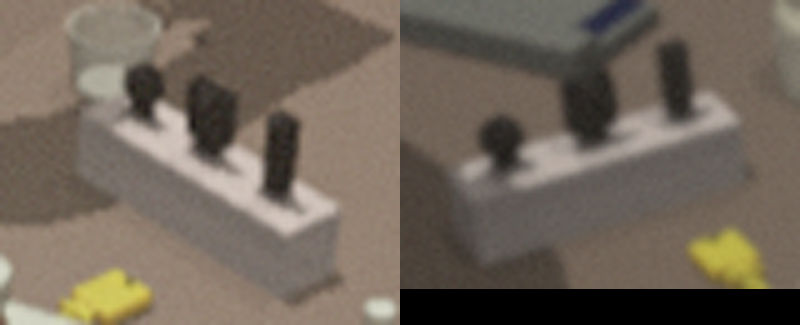

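The three candidates in the side-view crop are:
- a round disc at px (188,212)
- a wide square head at (207,202)
- a slim head at (227,197)

The middle one has the widest head, so it is the target. The yellow keys lie on the counter and I'll ignore them. I'm moving above it.

>>> arm_command(commands=[[0,0,1.6,2.9,-3.2,-0.2,0],[0,0,1.6,2.9,-3.2,-0.2,0],[0,0,1.6,2.9,-3.2,-0.2,0],[0,0,1.6,2.9,-3.2,-0.2,0],[0,0,1.6,2.9,-3.2,-0.2,0],[0,0,1.6,2.9,-3.2,-0.2,0],[0,0,1.6,2.9,-3.2,-0.2,0],[0,0,1.6,2.9,-3.2,-0.2,0]])

```text
time: 0.95
eef_pos: [484.8, 314.4, 215.0]
ee_rot: [[-0.982, 0.189, -0.0], [0.189, 0.982, -0.0], [0.0, -0.0, -1.0]]
wrist_force: [0.1, 1.0, 0.5]
gripper_width: 85.5
grasp_force: 0.0
```

```bash
python3 - <<'E'
from h import *
T=pose(); im,d=manip.read_camera('wrist'); np.savez('w1.npz',im=im,d=d,T=T); cv2.imwrite('pics/w1.png',im[:,:,::-1]); s=manip.state()
print(s['time'],s['joints'].round(1),T.round(3).tolist(),s['wrist_force'].round(2))
print(proj('wrist',[[483,314,91],[430,325,75],[538,303,90]],T).round())
E
```

```text
1.0 [-27.   37.6 -16.5  98.8  14.7  45.9  27.9] [[-0.982, 0.189, -0.0, 484.76], [0.189, 0.982, -0.0, 314.425], [0.0, -0.0, -1.0, 215.042], [0.0, 0.0, 0.0, 1.0]] [ 5.41 -5.8  -0.83]
[[325. 228.]
 [326. 155.]
 [325. 294.]]
```

View pics/w1.png

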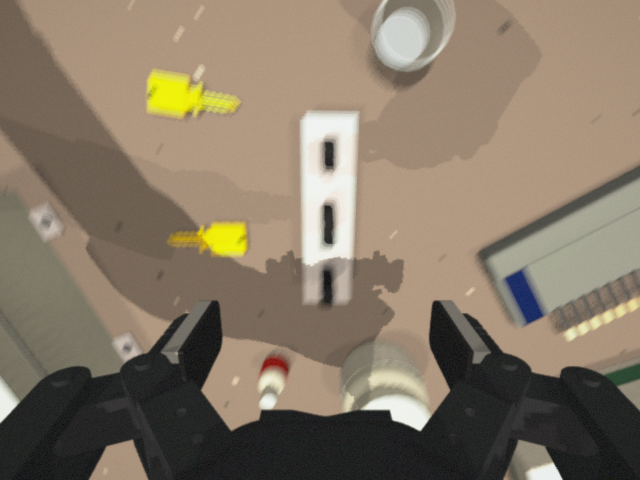

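The wrist view shows the heads in line at (328,155), (328,224) and (327,287). The square head is the middle one, and the white jar is at about (390,390). Next come the precise offset and a jar clearance check.

```bash
python3 - <<'E'
from h import *
A=np.load('w1.npz');im=A['im'];T=A['T'];R=T[:3,:3]
x0,y0=300,112; m=(im[y0:305,x0:360].max(2)<70).astype(np.uint8)
k,l,st,c=cv2.connectedComponentsWithStats(m)
for i in range(1,k):
    if st[i,4]<60: continue
    vs,us=np.where(l==i); r=cv2.minAreaRect(np.c_[us+x0,vs+y0].astype(np.float32))
    for z in(91,80): print(st[i]+[x0,y0,0,0,0],np.round(r[0],1),np.round(r[1],1),round(r[2],1),z,ray('wrist',r[0],z,T).round(1))
m=((im.min(2)>170)).astype(np.uint8); m[:105]=0;m[310:]=0;m[:,:295]=0;m[:,365:]=0
cs,_=cv2.findContours(cv2.morphologyEx(m,3,np.ones((41,41))),0,2); r=cv2.minAreaRect(max(cs,key=cv2.contourArea)); print(r)
b=ray('wrist',cv2.boxPoints(r),44,T); print(b.round(1),b.mean(0).round(1), 'sides',np.linalg.norm(np.diff(b,axis=0),axis=1).round(1),np.degrees(np.arctan2(*(b[1]-b[0])[[1,0]])),np.degrees(np.arctan2(*(b[2]-b[1])[[1,0]])))
for u,z in(((385,395),85),((345,395),85),((265,390),65)): print(ray('wrist',u,z,T).round(), (R.T@(ray('wrist',u,z,T)[0]-[484,314,91])).round())
# top view jar from scene
S=np.load('scene0.npz');print(pts('scene',S['d'],[[441,203],[424,205],[405,228]]).round())
E
```

```text
[325 143   8  23 171] [328.5 154. ] [22.  7.] 90.0 91 [[428.7 327.1  91. ]]
[325 143   8  23 171] [328.5 154. ] [22.  7.] 90.0 80 [[429.4 327.1  80. ]]
[325 206   8  37 251] [328.5 224. ] [36.  7.] 90.0 91 [[480.3 317.3  91. ]]
[325 206   8  37 251] [328.5 224. ] [36.  7.] 90.0 80 [[483.2 316.9  80. ]]
[323 270   9  35 273] [327. 287.] [34.  8.] 90.0 91 [[532.1 306.2  91. ]]
[323 270   9  35 273] [327. 287.] [34.  8.] 90.0 80 [[537.  305.3  80. ]]
((328.5, 204.0), (186.0, 57.0), 90.0)
[[393.1 310.3  44. ]
 [402.  356.7  44. ]
 [569.  328.9  44. ]
 [558.6 274.9  44. ]] [480.7 317.7  44. ] sides [ 47.2 169.3  55. ] 79.08017655899992 -9.440244439210101
[[651. 338.  85.]] [-160.   55.    6.]
[[644. 302.  85.]] [-160.   18.    6.]
[[640. 224.  65.]] [-171.  -59.   26.]
[[692. 328.  85.]
 [606. 416.  -0.]
 [656. 218.  48.]]
```

>>> arm_command(commands=[[0,0,-0.7,-0.2,0.2,-3.5,0],[0,0,0,0,0,-3.5,0],[0,0,0,0,0,-3.5,0],[0,0,0,0,0,-3.0,60],[0,0,0,0,0,-1.5,120],[0,0,0,0,0,-1.0,160],[0,0,0,0,0,0,200],[0,0,0,0,0,0,255]], newtons=80)

```text
time: 1.8
eef_pos: [482.2, 318.5, 55.9]
ee_rot: [[-0.979, 0.202, 0.001], [0.202, 0.979, 0.001], [-0.001, 0.001, -1.0]]
wrist_force: [0.0, 0.0, 1.4]
gripper_width: 12.0
grasp_force: 0.5
```

>>> arm_command(commands=[[0,0,0,0,0,0,255],[0,0,0,0,0,0,255],[0,0,0,0,0,0,255],[0,0,0,0,0,0,255],[0,0,0,0,0,0,255],[0,0,0,0,0,0,255]])

```text
time: 2.4
eef_pos: [482.2, 318.2, 55.9]
ee_rot: [[-0.979, 0.202, 0.001], [0.202, 0.979, 0.0], [-0.001, 0.001, -1.0]]
wrist_force: [-0.3, -0.7, 5.9]
gripper_width: 11.2
grasp_force: 80.0
```

>>> arm_command(commands=[[0,0,0,0,0,1.0,255],[0,0,0,0,0,3.0,255],[0,0,0,0,0,4.0,255],[0,0,0,0,0,4.5,255],[0,0,0,0,-2.0,4.0,255],[0,0,0,0,-4.0,1.0,255],[0,0,0,0,-4.3,0,255],[0,0,0,0,-4.5,0,255]])

```text
time: 3.2
eef_pos: [481.8, 169.0, 231.4]
ee_rot: [[-0.98, 0.201, 0.002], [0.201, 0.98, 0.001], [-0.002, 0.001, -1.0]]
wrist_force: [1.1, 0.1, -1.0]
gripper_width: 11.0
grasp_force: 79.1
```

>>> arm_command(commands=[[0,0,0,0,-4.5,0,255],[0,0,0,0,-4.5,0,255],[0,0,0,0,-4.5,0,255],[0,0,0,0,-4.5,0,255],[0,0,0,0,-4.5,0,255],[0,0,0,0,-4.0,0,255],[0,0,0,0,-3.0,0,255],[0,0,0,0,0,0,255]])

```text
time: 4.0
eef_pos: [480.8, -130.8, 230.3]
ee_rot: [[-0.977, 0.211, -0.001], [0.211, 0.977, -0.003], [0.0, -0.003, -1.0]]
wrist_force: [0.4, -0.3, -0.4]
gripper_width: 10.9
grasp_force: 79.1
```

```bash
python3 - <<'E'
from h import *
T=pose(); im,d=manip.read_camera('wrist'); np.savez('w2.npz',im=im,d=d,T=T); cv2.imwrite('pics/w2.png',im[:,:,::-1]); s=manip.state()
print(s['time'],s['joints'].round(1),T.round(3).tolist(),s['wrist_force'].round(2),s['grasp_force'])
print(proj('wrist',[[483,-125.5,126],T[:3,3]+[0,0,-45]],T).round())
E
```

```text
4.05 [ 22.9  31.  -20.8 111.   16.3  40.8  70.4] [[-0.977, 0.211, -0.001, 480.786], [0.211, 0.977, -0.003, -130.788], [0.0, -0.003, -1.0, 230.327], [0.0, 0.0, 0.0, 1.0]] [-0.56  0.25  0.03] 79.13344144821167
[[334. 239.]
 [327. 268.]]
```

View pics/w2.png

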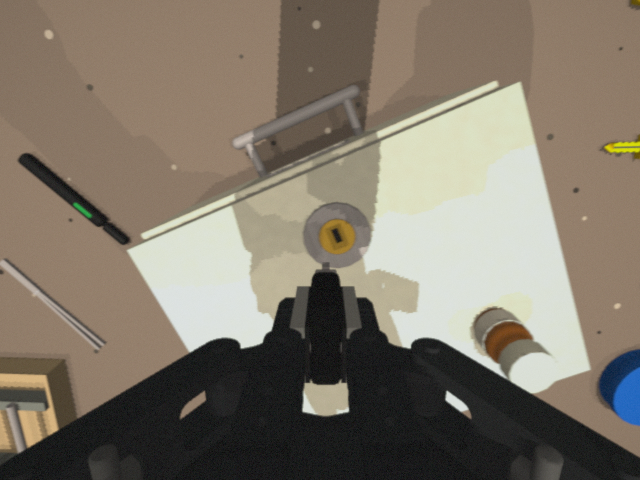

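The wrist view shows the brass face at about (337,236), with the slot tilted like the case, and the key tip at about (326,266). The case front edge runs from (143,237) to (497,85). I'm measuring the yaw and the offset next.

```bash
cat > lock.py <<'E'
from h import *
def lock(im,T,cen):
    h=cv2.cvtColor(im,cv2.COLOR_RGB2HSV); x0,y0=int(cen[0])-45,int(cen[1])-45
    m=((h[...,0]>10)&(h[...,0]<32)&(h[...,1]>120)&(h[...,2]>80)).astype(np.uint8)
    mm=np.zeros_like(m); mm[y0:y0+90,x0:x0+90]=m[y0:y0+90,x0:x0+90]
    c=max(cv2.findContours(mm,0,2)[0],key=cv2.contourArea); hull=cv2.convexHull(c)
    e=cv2.fitEllipse(hull) if len(hull)>=5 else None
    f=cv2.drawContours(np.zeros_like(m),[hull],-1,1,-1)
    sl=((f==1)&(im.max(2)<70)).astype(np.uint8); vs,us=np.where(sl)
    W=ray('wrist',np.c_[us,vs],126,T); c0=W.mean(0); q=(W-c0)[:,:2]; w,v=np.linalg.eigh(q.T@q); a=np.degrees(np.arctan2(v[1,1],v[0,1]))
    print('brass',np.round(e,1) if e is None else (np.round(e[0],1),np.round(e[1],1)),ray('wrist',e[0],126,T).round(1),'slot',len(us),us.mean().round(1),vs.mean().round(1),c0.round(1),'ang',a.round(1),'ext',2*np.sqrt(w/len(us)).round(1))
E
python3 - <<'E'
from lock import *
A=np.load('w2.npz');im=A['im'];T=A['T']
lock(im,T,(337,236))
e=ray('wrist',[[143,237],[497,85],[522,85],[590,370],[130,250]],120,T); print(e.round(1),np.degrees(np.arctan2(*(e[1]-e[0])[[1,0]])),np.degrees(np.arctan2(*(e[3]-e[2])[[1,0]])))
print('tool x yaw',np.degrees(np.arctan2(T[1,0],T[0,0])))
c=cv2.resize(im[205:300,280:380],None,fx=6,fy=6,interpolation=2);cv2.imwrite('pics/w2c.png',c[:,:,::-1])
E
```

```text
brass (array([336.7, 236.2]), array([34.8, 35.6])) [[ 481.5 -123.4  126. ]] slot 67 336.4 234.9 [ 480.5 -123.4  126. ] ang -167.9 ext [2.  5.8]
[[ 4.537e+02 -2.637e+02  1.200e+02]
 [ 4.044e+02 -3.000e-01  1.200e+02]
 [ 4.079e+02  1.560e+01  1.200e+02]
 [ 6.411e+02  5.870e+01  1.200e+02]
 [ 4.612e+02 -2.768e+02  1.200e+02]] 100.59026076937604 10.476058365297735
tool x yaw 167.81971535861095
```

View pics/w2c.png

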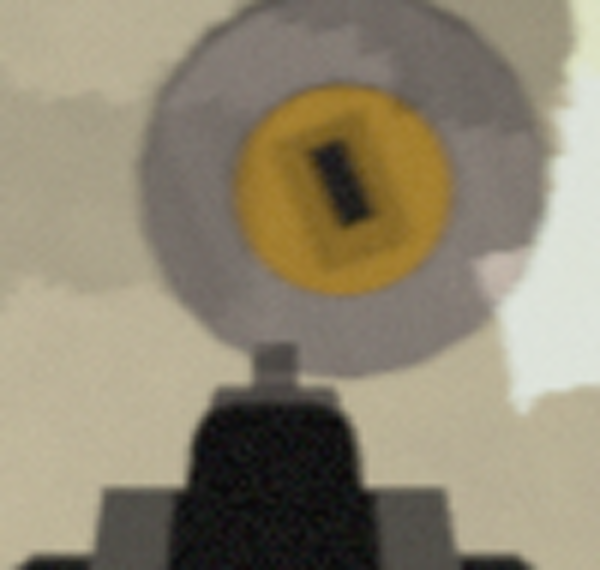

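The slot long side is at about +11° in world and the lock centre is near (481.5,-123.4). I'm turning +23°, centring, and lowering the tip to about 12 mm above the face.

>>> arm_command(commands=[[0,0,6,0.1,0.3,-1.0,255],[0,0,6,0.1,0.3,-1.2,255],[0,0,6,0.05,0.24,-1.2,255],[0,0,5,0,0,-0.8,255],[0,0,0,0,0,-0.4,255],[0,0,0,0,0,0,255],[0,0,0,0,0,0,255]])

```text
time: 4.75
eef_pos: [484.6, -116.0, 184.7]
ee_rot: [[-0.981, -0.196, 0.001], [-0.196, 0.981, 0.0], [-0.001, 0.0, -1.0]]
wrist_force: [-0.3, 0.2, 0.9]
gripper_width: 10.9
grasp_force: 79.3
```

```bash
python3 - <<'E'
from lock import *
T=pose(); im,d=manip.read_camera('wrist'); np.savez('w3.npz',im=im,d=d,T=T); s=manip.state()
print(s['time'],s['joints'].round(1),T.round(3).tolist(),s['wrist_force'].round(2),s['grasp_force'])
p=proj('wrist',[[481.5,-123.4,126],T[:3,3]+[0,0,-46]],T); print(p.round(1),'yaw',np.degrees(np.arctan2(T[1,0],T[0,0])))
try: lock(im,T,p[0])
except Exception as e: print(e)
c=cv2.resize(im[190:310,260:400],None,fx=5,fy=5,interpolation=2);cv2.imwrite('pics/w3c.png',c[:,:,::-1])
E
```

```text
4.8 [ 23.9  35.7 -25.  113.7  24.9  35.8  83.8] [[-0.981, -0.196, 0.001, 484.638], [-0.196, 0.981, 0.0, -116.006], [-0.001, 0.0, -1.0, 184.734], [0.0, 0.0, 0.0, 1.0]] [-1.51  0.46  0.3 ] 79.28772211074829
[[315.3 252.3]
 [326.5 267.3]] yaw -168.69924821268648
brass (array([313.5, 251.6]), array([41.5, 43.4])) [[ 481.3 -124.5  126. ]] slot 140 313.7 250.0 [ 480.2 -124.6  126. ] ang -169.9 ext [2.8 6. ]
```

View pics/w3c.png

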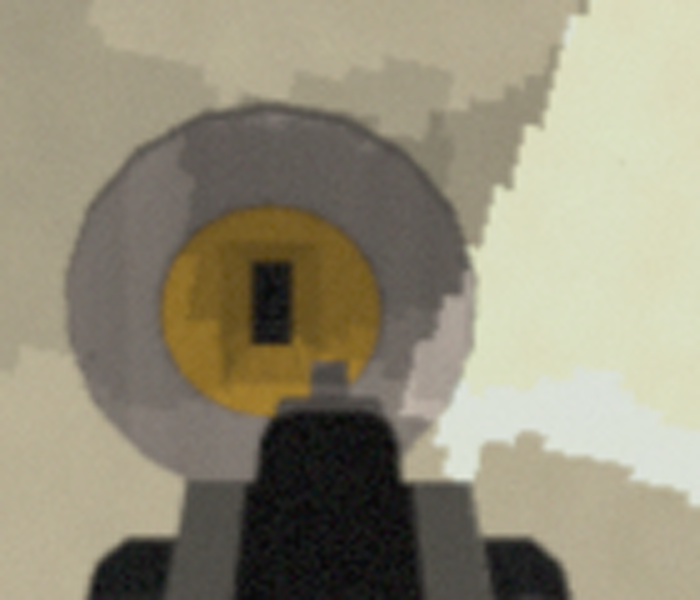

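The crop shows the slot parallel to the blade, with the slot at about px (313.7,250) and the visible taper start at about (325.6,262.4). The key needs about (-3.2,-8.0) mm.

>>> arm_command(commands=[[0,0,-0.7,-0.16,-0.4,-0.2,255],[0,0,0,-0.16,-0.4,-0.2,255],[0,0,0,0,0,-0.3,255],[0,0,0,0,0,0,255],[0,0,0,0,0,0,255]])

```text
time: 5.3
eef_pos: [481.2, -124.5, 177.2]
ee_rot: [[-0.983, -0.184, -0.0], [-0.184, 0.983, 0.0], [0.0, 0.0, -1.0]]
wrist_force: [0.6, -0.3, -0.1]
gripper_width: 10.8
grasp_force: 79.3
```

```bash
python3 - <<'E'
from lock import *
T=pose(); im,d=manip.read_camera('wrist'); np.savez('w4.npz',im=im,d=d,T=T); s=manip.state()
print(s['time'],T.round(3).tolist(),s['wrist_force'].round(2),s['torque'].round(3))
O=T[:3,3];R=T[:3,:3]
p=proj('wrist',[[481.3,-124.5,126],O+R@[5,0,39],O+R@[1,0,46]],T); print(p.round(1),'yaw',np.degrees(np.arctan2(T[1,0],T[0,0])))
try: lock(im,T,p[0])
except Exception as e: print(e)
c=cv2.resize(im[200:300,265:385],None,fx=6,fy=6,interpolation=2);cv2.imwrite('pics/w4c.png',c[:,:,::-1])
E
```

```text
5.35 [[-0.983, -0.184, -0.0, 481.169], [-0.184, 0.983, 0.0, -124.51], [0.0, 0.0, -1.0, 177.228], [0.0, 0.0, 0.0, 1.0]] [ 0.01 -0.4  -0.66] [0.01  0.057 0.037]
[[326.4 264.2]
 [326.6 263.5]
 [326.5 265.7]] yaw -169.37277807198544
brass (array([326.3, 264. ]), array([42. , 44.7])) [[ 481.2 -124.6  126. ]] slot 281 325.9 271.3 [ 485.7 -124.   126. ] ang -173.4 ext [ 7.2 10.2]
```

View pics/w4c.png

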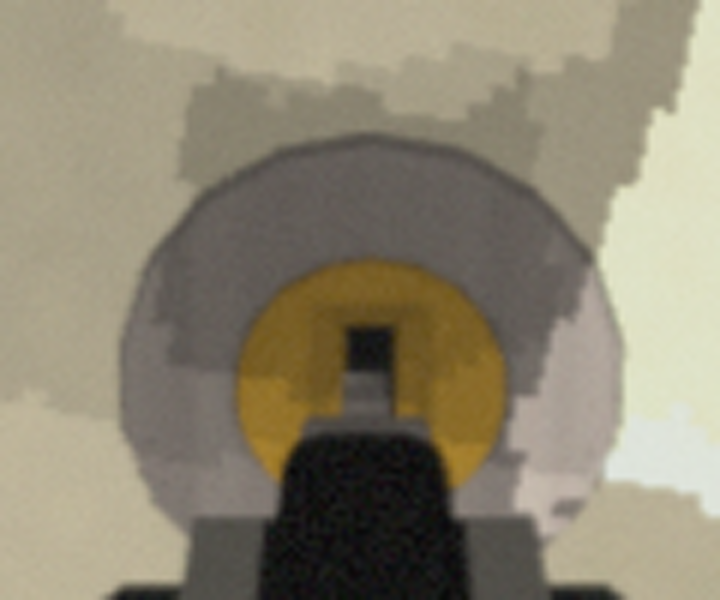

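The blade sits over the slot, about 0.4 mm left of its centre. I'll correct that and start lowering.

>>> arm_command(commands=[[0,0,0,0.03,0.04,0,255],[0,0,0,0,0,-0.4,255],[0,0,0,0,0,-0.4,255],[0,0,0,0,0,-0.4,255],[0,0,0,0,0,-0.2,255],[0,0,0,0,0,-0.1,255],[0,0,0,0,0,0,255]])

```text
time: 6.05
eef_pos: [481.5, -124.1, 162.2]
ee_rot: [[-0.983, -0.185, -0.0], [-0.185, 0.983, 0.0], [0.0, 0.0, -1.0]]
wrist_force: [-0.3, -0.3, -0.4]
gripper_width: 11.1
grasp_force: 79.3
```

>>> arm_command(commands=[[0,0,0,0,0,-0.1,255],[0,0,0,0,0,-0.1,255],[0,0,0,0,0,0,255]])

```text
time: 6.35
eef_pos: [481.9, -124.1, 160.4]
ee_rot: [[-0.983, -0.185, 0.001], [-0.185, 0.983, 0.0], [-0.001, -0.0, -1.0]]
wrist_force: [0.9, -0.1, 1.2]
gripper_width: 11.0
grasp_force: 79.3
```

>>> arm_command(commands=[[0,0,1.5,0.03,0,-0.1,255],[0,0,-3,0,0,-0.1,255],[0,0,3,0,0,-0.1,255],[0,0,-3,0,0,-0.1,255],[0,0,1.5,0,0,-0.1,255],[0,0,0,0,0,0,255]])

```text
time: 6.95
eef_pos: [482.0, -124.1, 155.7]
ee_rot: [[-0.983, -0.186, 0.001], [-0.186, 0.983, -0.0], [-0.001, -0.0, -1.0]]
wrist_force: [-0.3, -0.9, 5.5]
gripper_width: 10.9
grasp_force: 80.2
```

>>> arm_command(commands=[[0,0,1.5,0,0,-0.1,255],[0,0,-3,0,0,-0.1,255],[0,0,3,0,0,-0.1,255],[0,0,-3,0,0,-0.1,255],[0,0,3,0,0,-0.1,255],[0,0,-3,0,0,-0.1,255],[0,0,1.5,0,0,-0.1,255],[0,0,0,0,0,0,255]])

```text
time: 7.75
eef_pos: [482.3, -123.9, 148.6]
ee_rot: [[-0.983, -0.186, 0.001], [-0.186, 0.983, 0.0], [-0.001, 0.0, -1.0]]
wrist_force: [0.5, 0.6, 3.0]
gripper_width: 11.1
grasp_force: 79.9
```

>>> arm_command(commands=[[0,0,1.5,0,0,-0.1,255],[0,0,-3,0,0,-0.1,255],[0,0,3,0,0,-0.1,255],[0,0,-3,0,0,-0.1,255],[0,0,3,0,0,-0.1,255],[0,0,-3,0,0,-0.1,255],[0,0,1.5,0,0,-0.1,255],[0,0,0,0,0,0,255]])

```text
time: 8.55
eef_pos: [482.1, -123.9, 141.4]
ee_rot: [[-0.983, -0.186, 0.001], [-0.186, 0.983, 0.0], [-0.001, 0.0, -1.0]]
wrist_force: [2.2, 0.7, 3.1]
gripper_width: 11.1
grasp_force: 80.0
```

>>> arm_command(commands=[[0,0,1.5,0,0,-0.1,255],[0,0,-3,0,0,-0.1,255],[0,0,3,0,0,-0.1,255],[0,0,-1.5,0,0,-0.05,255],[0,0,0,0,0,-0.05,255],[0,0,0,0,0,0,255]])

```text
time: 9.15
eef_pos: [482.2, -124.1, 137.7]
ee_rot: [[-0.983, -0.183, 0.001], [-0.183, 0.983, -0.0], [-0.001, -0.0, -1.0]]
wrist_force: [1.3, 0.6, 7.9]
gripper_width: 11.0
grasp_force: 80.7
```

>>> arm_command(commands=[[0,0,1.5,0,0,-0.1,255],[0,0,-3,0,0,-0.05,255],[0,0,1.5,0,0,0,255],[0,0,0,0,0,0,255]])

```text
time: 9.55
eef_pos: [482.3, -124.1, 137.5]
ee_rot: [[-0.983, -0.184, 0.002], [-0.184, 0.983, -0.001], [-0.002, -0.001, -1.0]]
wrist_force: [-3.0, 1.7, 21.3]
gripper_width: 11.0
grasp_force: 82.6
```

```bash
python3 - <<'E'
from h import *
s=manip.state(); print(s['eef_pos'].round(2),s['wrist_force'].round(1),s['torque'].round(3),s['joints'].round(1))
im,d=manip.read_camera('wrist'); c=cv2.resize(im[200:320,255:395],None,fx=5,fy=5,interpolation=2);cv2.imwrite('pics/w5c.png',c[:,:,::-1])
E
```

```text
[ 482.29 -124.11  137.51] [-3.   1.7 21.3] [0.299 0.666 0.05 ] [ 22.2  39.9 -21.1 116.2  28.7  28.8  80.7]
```

View pics/w5c.png

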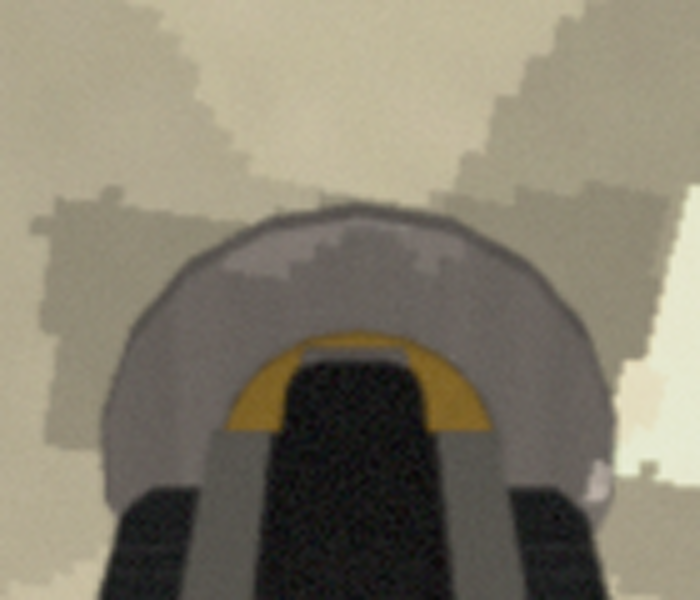

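The stop at 21 N with the collar over the brass face shows the key is home. Turning clockwise.

>>> arm_command(commands=[[0,0,-4,0,0,0,255],[0,0,-7,0,0,0,255],[0,0,-7,0,0,0,255],[0,0,-7,0,0,0,255],[0,0,-7,0,0,0,255],[0,0,-7,0,0,0,255],[0,0,-7,0,0,0,255]])

```text
time: 10.3
eef_pos: [481.9, -124.3, 137.5]
ee_rot: [[-0.812, 0.584, 0.001], [0.584, 0.812, -0.001], [-0.001, 0.0, -1.0]]
wrist_force: [-2.7, 1.6, 20.3]
gripper_width: 11.0
grasp_force: 82.7
```

>>> arm_command(commands=[[0,0,-7,0,0,0,255],[0,0,-7,0,0,0,255],[0,0,-7,0,0,0,255],[0,0,-7,0,0,0,255],[0,0,-7,0,0,0,255],[0,0,-7,0,0,0,255],[0,0,-6,0,0,0,255],[0,0,0,0,0,0,255]])

```text
time: 11.1
eef_pos: [481.8, -124.2, 137.5]
ee_rot: [[-0.112, 0.994, 0.001], [0.994, 0.112, -0.0], [-0.001, 0.001, -1.0]]
wrist_force: [-2.3, 1.8, 21.8]
gripper_width: 11.1
grasp_force: 82.8
```

```bash
python3 - <<'E'
from h import *
s=manip.state(); T=pose();print(s['time'],s['eef_pos'].round(2),'yaw',np.degrees(np.arctan2(T[1,0],T[0,0])),s['wrist_force'].round(1),s['torque'].round(3),s['joints'].round(1))
im,d=manip.read_camera('side'); c=cv2.resize(im[200:340,240:440],None,fx=4,fy=4,interpolation=2);cv2.imwrite('pics/s2c.png',c[:,:,::-1])
E
```

```text
11.1 [ 481.77 -124.22  137.49] yaw 96.42267610885158 [-2.3  1.8 21.8] [0.46  0.636 0.012] [  6.9  39.    3.6 117.   -5.5  24.1  21.1]
```

View pics/s2c.png

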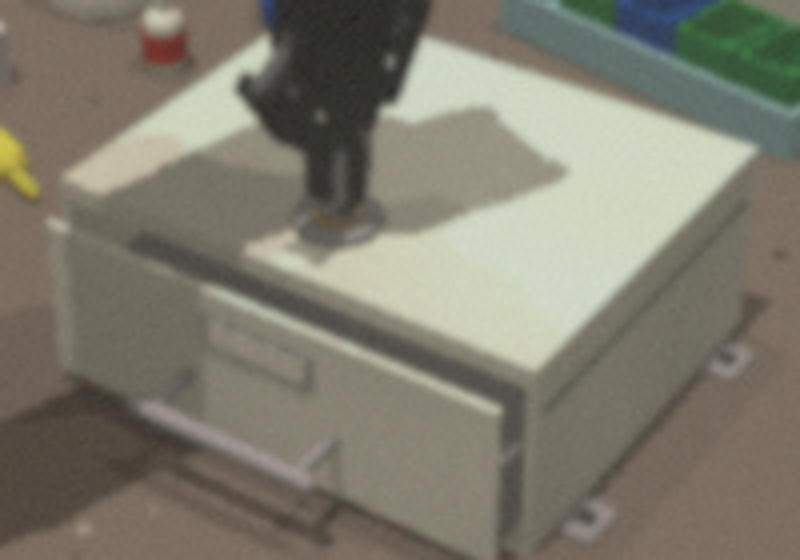

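The drawer is ajar. I'll turn a little farther to take up the play and reach the full quarter turn.

>>> arm_command(commands=[[0,0,-3,0,0,0,255],[0,0,-2,0,0,0,255],[0,0,-2,0,0,0,255],[0,0,0,0,0,0,255],[0,0,0,0,0,0,255]])

```text
time: 11.65
eef_pos: [481.8, -124.3, 137.5]
ee_rot: [[0.008, 1.0, 0.001], [1.0, -0.008, -0.0], [-0.0, 0.001, -1.0]]
wrist_force: [-2.8, 2.1, 21.7]
gripper_width: 10.7
grasp_force: 82.8
```

```bash
python3 - <<'E'
from h import *
s=manip.state(); T=pose();print(s['time'],s['eef_pos'].round(2),'yaw',np.degrees(np.arctan2(T[1,0],T[0,0])),s['wrist_force'].round(1),s['torque'].round(3),s['grasp_force'])
E
```

```text
11.65 [ 481.8  -124.28  137.5 ] yaw 89.56439918625766 [-2.8  2.1 21.7] [0.44  0.692 0.112] 82.76256680488586
```

```bash
python3 -c "
from plant import manip
print(manip.close_job())"
```

```text
the job is handed in; nothing more can be done
None
```

The square-headed key is fully home and turned about 101° clockwise (a quarter turn plus the play), the drawer is ajar, and I handed the job in at about 11.7 s with the gripper still holding the key turned.

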